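# Clear the hob and start the range hood

## Task

Get the hob ready for cooking: take the two tumblers off the hob and nest them one after the other in the tumbler that stands on the red tray, lowering each gently until its shoulder just rests on the rim below and letting go, without ramming or dropping it, so that an upright stack of three stands on the tray. Then start the range hood: push the spring-centred toggle over towards the raised fan emblem (never towards the bulb emblem, and not before the stack is complete), hold it right over for about one second, and let it return to the middle. Leave the other things on the counter where they are.

Things in the scene. Friction and masses are not known exactly. Their poses are not given: they have to be found in the camera images.
- tumbler_a_mid (a point): plain white stacking tumbler, 110 mm tall: foot 40 mm across, tapering out to 52, then a flat shoulder 60 mm up and a collar 66 to 68 mm across up to the rim; 0.10 to 0.20 kg; all three alike. Nested, its shoulder rests on the lower rim, 50 mm higher, with 3 mm play. Point: on its axis, half-way up (55 mm below the rim), z up. At the start it stands on the hob.
- tumbler_b_mid (a point): plain white stacking tumbler, 110 mm tall: foot 40 mm across, tapering out to 52, then a flat shoulder 60 mm up and a collar 66 to 68 mm across up to the rim; 0.10 to 0.20 kg; all three alike. Nested, its shoulder rests on the lower rim, 50 mm higher, with 3 mm play. Point: on its axis, half-way up (55 mm below the rim), z up. At the start it stands on the hob.
- tumbler_c_mid (a point): plain white stacking tumbler, 110 mm tall: foot 40 mm across, tapering out to 52, then a flat shoulder 60 mm up and a collar 66 to 68 mm across up to the rim; 0.10 to 0.20 kg; all three alike. Nested, its shoulder rests on the lower rim, 50 mm higher, with 3 mm play. Point: on its axis, half-way up (55 mm below the rim), z up. At the start it stands on the tray; it receives the others and stays on the tray.
- hob: portable induction hob, a flat dark slab 250 x 260 mm (x, y), top 30 mm above the counter, fixed; origin at the centre of its underside, z up
- tray_in (a point): red plastic tray, 250 x 270 mm (x, y) outside, rim 22 mm high, fixed; the point is the centre of its inner floor, 4 mm above the counter, axes along its sides, z up
- toggle (a joint): angle (rad) of the spring-centred toggle, a steel paddle 30 mm wide and 12 mm thick in the middle of a fixed aluminium switch box 80 x 130 x 45 mm (any heading; long side along the line bulb to fan emblem). 0: upright; positive: towards the fan emblem, stop at +0.5; negative: towards the bulb. About 5 N at the tip for full travel; right over is above 0.33
- toggle_tip (a point): top centre of the toggle paddle, 108 mm above the counter and 66 mm above its pivot when upright; it moves with the paddle. Its y axis points across the flat faces towards the fan emblem when upright (the paddle's 30 mm width is along its x axis)
- fan_emblem (a point): centre of the raised three-bladed fan emblem, about 34 mm across, black, on top of the switch box 48 mm above the counter, 44 mm to one side of the toggle; on the other side of the toggle is a raised light-bulb emblem (a 20 mm disc with a small cap)
- spoon_mid (a point): bystander: stainless soup spoon about 170 mm long, lying on the tray; point near its middle
- chopsticks_mid (a point): bystander: pair of bamboo chopsticks in a paper band, 228 mm long, lying on the counter beyond the switch; point at the middle
- garlic_mid (a point): bystander: white ceramic garlic keeper with lid, 94 mm diameter, 105 mm tall, between the robot and the switch; point 50 mm above its foot
- jug_mid (a point): bystander: glass measuring jug, 96 mm diameter, 120 mm tall with a side handle, at the far side; point 60 mm above its foot
- oil_mid (a point): bystander: amber glass oil bottle, 60 mm diameter, 190 mm tall, at the far side; point 95 mm above its foot
- bowl_mid (a point): bystander: small blue rice bowl, 110 mm diameter, 55 mm tall, at the far side; point half-way up
Mind the look-alikes: they are no part of the job. Leave any green or purple look-alike of the part that bears tumbler_a_mid alone.

How it is judged:
By the outcome, as a careful person would: the job done as asked, in the order asked, and still so for the second after the job is handed in, with the robot touching nothing.
It also fails if it takes over 72 s, if anything falls off the work surface, if the arm or the gripper's body presses on something with over 40 N, if the wrist force passes 120 N, or if a joint passes its speed limit or range.

## Robot

A 6-joint arm with a two-finger parallel gripper is mounted at the origin on the work surface. World frame = base frame: x ahead of the robot, y to its left, z up, the work surface at z = 0. Lengths are in mm, angles in rad, forces in N, time in s.
With the tool pointing down it reaches from about 375 to 900 mm from the base axis. Payload 3.1 kg.
Tool frame: the origin (TCP) lies midway between the tips of the shut fingers; the grasp point (between the pads) lies 19 mm behind it; z points along the fingers, y is the direction in which the jaws open and shut (so a half turn about z gives the same grasp; the last joint's range is limited). The gripper opens to 85 mm and grips with 20 to 120 N. Pads are 22 mm wide; open, the fingers measure 114 mm over their backs; the gripper's body (76 mm by 85 mm) begins 54 mm behind the grasp point. The pads swing forward as they close: fully open they stand 13 mm farther back than shut.
Start: joints at [1.083, 0.527, 1.433, -0, 1.181, -0.178], TCP at [190.502, 595.236, 231.31] pointing down, gripper open.
Joint ranges: [-3.08, 3.08], [-0.75, 2.2], [0.22, 2.44], [-1.43, 4.57], [0, 2.65], [-2.85, 2.85]. Speed limits (rad/s): [2.79, 2.79, 3.14, 3.14, 3.14, 3.14].

## Interface

Orientations are given as a unit quaternion [w, x, y, z].
In Python, from workcell import get_obs, cams, job_done gives the robot as it stands.
- The arm moves only by the tool servo_tool, never from a script. Its argument "increments" is a list that holds one entry, the list of rows, each a list of 7 numbers: the turn, a rotation vector about the tool's x, y, z in rad, then the shift along the tool's x, y, z in m, then the finger opening in m, from 0 to 0.0854. A call has 1 to 5 rows; each row is the pose to reach, as a shift and turn from the pose measured when the call began, along the tool's axes at that moment; what a row does not reach only later rows make up. A row lasts 1/10 s, in which the tool goes at most 50 mm and 8.59 degrees, less where a joint would pass 70% of its speed; a pose out of reach is approached as far as the arm can. A call with a gripper value outside its range is refused whole. The fingers move at their own pace and stop on an object; "grip_force" is the grip in N (left out, the last holds). Time passes only in rows, so rows that repeat a pose let the fingers close. It gives the time, the measured TCP pose, the force and the opening at its end, in the units of the state.
- get_obs(): the state, without advancing time (a new reading comes with each control period).
- cams.capture(name): name is "scene" or "side" or "wrist"; returns a dict with "image" (400x640x3 uint8, blue, green, red), "depth" (400x640 float32, mm along the optical axis (not along the pixel's ray), 0 where there is no reading), "mtx" (3x3 intrinsics, pixels), "dist_coeffs" ([k1, k2, p1, p2, k3] as OpenCV has them; the pictures are not rectified), "rvec" (rotation vector, rad) and "tvec" (3), from world to camera coordinates, as OpenCV has them. Camera axes: x right, y down, z forward; pixel columns grow to the right and rows downward; lengths in mm; the calibration is good to about 2 mm. A picture is of the moment at which its call begins.
- job_done(): hands the job in, once; it reports no verdict.
The state is a dict: "time": time; "joint_pos": joint angles; "dq": joint speeds; "joint_efforts": joint torques, N m; "tool_pos": TCP position; "tcp_rot": TCP orientation; "wrist_force": force on the tool from outside, world axes, zero at the start; "ft_torque": the same for the moment, N m; "finger_gap": opening from 0.0 (shut) to 1.0 (fully open).
Only numpy, scipy, OpenCV 4.12 (cv2) and the standard library are available. Lean on these libraries where they do the work, as an engineer would, in place of code of your own. Each camera call takes 0.05 s, during which the arm holds its last target. There are 200 camera calls.

## Working session

There is one attempt and no reset: what is moved stays moved. The work goes in short steps, Python scripts to look and compute and a tool call to move; the robot and the scene stay as the last step left them, time stands still between calls to the robot, and variables do not carry over. Pictures are saved under pics/ and viewed, about 8 in all and at most 12, crops included, and the job is handed in when it is done.

Besides the shell and the picture viewer there is one more tool, called after "Emit:" as a command line: name --argument value ..., lists and objects as JSON in quotes. servo_tool: Moves the arm, as the interface text tells. Its arguments: {"type":"object","properties":{"increments":{"type":"array"},"grip_force":{"type":"number"}},"required":["increments"]}

```bash
mkdir -p pics; ls
cat > h.py <<'E'
import numpy as np, cv2
from workcell import get_obs, cams, job_done
from scipy.spatial.transform import Rotation as R
def cap(n):
    c=cams.capture(n); np.savez(f'{n}.npz',**c); return c
def load(n): return dict(np.load(f'{n}.npz'))
def ray(c,px):
    p=cv2.undistortPoints(np.array(px,float).reshape(-1,1,2),c['mtx'],c['dist_coeffs']).reshape(-1,2)
    M=cv2.Rodrigues(c['rvec'])[0]; o=-M.T@c['tvec'].ravel()
    d=np.c_[p,np.ones(len(p))]@M
    return o,d
def plane(c,px,z):
    o,d=ray(c,px); return o+d*((z-o[2])/d[:,2])[:,None]
def cloud(c):
    h,w=c['depth'].shape; u,v=np.meshgrid(np.arange(w),np.arange(h))
    o,d=ray(c,np.c_[u.ravel(),v.ravel()])
    P=o+d*c['depth'].reshape(-1,1); P[c['depth'].ravel()==0]=np.nan
    return P.reshape(h,w,3)
def tool():
    s=get_obs(); q=s['tcp_rot']; return np.array(s['tool_pos']),R.from_quat([q[1],q[2],q[3],q[0]])
E
python3 - <<'E'
from h import *
s=get_obs(); print(s)
a=cap('scene');b=cap('side')
cv2.imwrite('pics/scene.png',a['image']);cv2.imwrite('pics/side.png',b['image'])
for c in(a,b): print(ray(c,[[320,200]]))
E
```

```text
pics
{'time': 0.0, 'joint_pos': array([ 1.08249494e+00,  5.28449304e-01,  1.43389089e+00, -1.42205427e-05,
        1.18139956e+00, -1.78491108e-01]), 'dq': array([ 1.06908903e-03, -1.20133399e-03,  1.40599850e-03, -6.40074541e-04,
        7.39395043e-05,  2.11638910e-04]), 'joint_efforts': array([ 2.08414560e-03, -4.42345369e+01, -1.78031981e+01, -1.08326515e-04,
        8.18435918e-03, -6.79947490e-06]), 'tool_pos': array([190.18077208, 594.61712642, 230.34760779]), 'tcp_rot': array([-3.45110071e-04,  1.54283612e-01,  9.88026019e-01, -1.01658646e-03]), 'wrist_force': array([ 0.05727327,  0.11470827, -0.20195626]), 'ft_torque': array([0.01788426, 0.01514679, 0.04317632]), 'finger_gap': 0.998052213126021}
(array([1238.44316978, -189.81420523, 1181.58568294]), array([[-0.52940385,  0.2016832 , -0.82432964]]))
(array([  477.9314695 , -1030.68444938,  1055.9363689 ]), array([[ 0.031738  ,  0.74794039, -0.66302464]]))
```

View pics/scene.png

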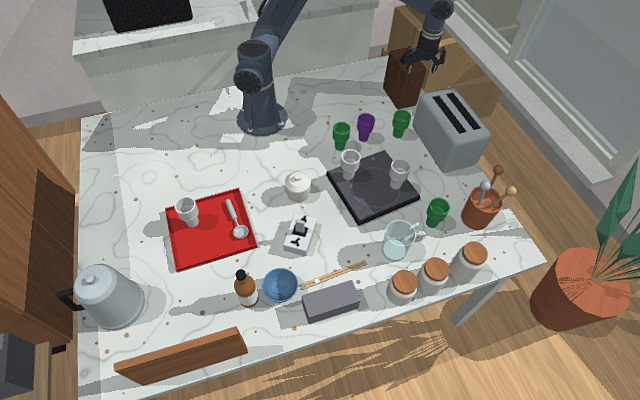

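View pics/side.png

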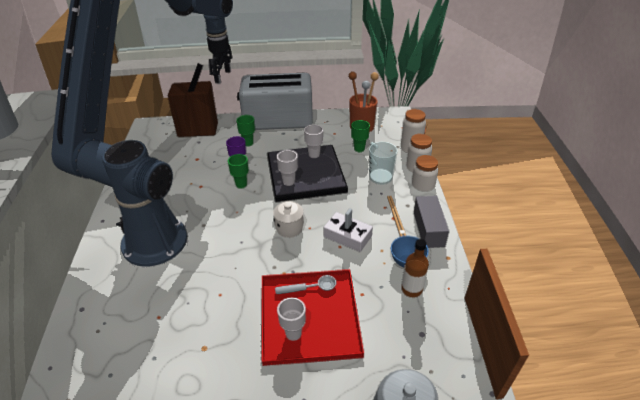

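The scene view shows the two hob tumblers at about (350,163) and (399,174), the tray tumbler at (187,210) and the switch at (300,232). In the side view the tumblers are at (287,167), (314,140) and (292,318), and the switch is at (348,230).

```bash
cat > m.py <<'E'
from h import *
from scipy.optimize import least_squares
def circ(P,r=None):
    f=lambda x: np.hypot(P[:,0]-x[0],P[:,1]-x[1])-(x[2])
    s=least_squares(f,[*P[:,:2].mean(0),34],loss='soft_l1',f_scale=1.0); return s.x
def tumblers(names=('scene','side'),base=None,seeds={}):
    for k,(x,y,zr) in seeds.items():
        for n in names:
            P=cloud(load(n)).reshape(-1,3); P=P[~np.isnan(P[:,0])]
            m=np.hypot(P[:,0]-x,P[:,1]-y)<50; Q=P[m]
            T=Q[(Q[:,2]>zr-6)&(Q[:,2]<zr+8)]
            C=Q[(Q[:,2]>zr-45)&(Q[:,2]<zr-5)]
            out=C[np.hypot(*(C[:,:2]-T[:,:2].mean(0)).T)<60] if len(T) else C
            print(k,n,len(T),'top z',np.percentile(Q[:,2],[90,98]).round(1),'rim',circ(T).round(1) if len(T)>8 else None,'bbox',T[:,:2].min(0).round(),T[:,:2].max(0).round())
E
python3 - <<'E'
from m import *
a,b=load('scene'),load('side')
px={'t1':((350,157),(287,157)),'t2':((399,167),(314,131)),'tc':((187,204),(292,308))}
seeds={}
for k,(p,q) in px.items():
    zr=114 if k=='tc' else 140
    pa,pb=plane(a,[p],zr)[0],plane(b,[q],zr)[0]; print(k,pa.round(),pb.round()); seeds[k]=(*((pa+pb)/2)[:2],zr)
tumblers(seeds=seeds)
for c in(a,b):
    P=cloud(c)
    hsv=cv2.cvtColor(c['image'],cv2.COLOR_BGR2HSV)
    red=(hsv[...,1]>180)&((hsv[...,0]<6)|(hsv[...,0]>174))&(P[...,2]<40)&(np.abs(P[...,2])<40)
    Q=P[red]; print('red',np.percentile(Q[:,:2],[1,99],axis=0).round())
A=cv2.resize(a['image'][200:265,260:345],None,fx=6,fy=6,interpolation=cv2.INTER_CUBIC)
B=cv2.resize(b['image'][195:260,310:395],None,fx=6,fy=6,interpolation=cv2.INTER_CUBIC)
cv2.imwrite('pics/sw.png',np.vstack([A,B])[:, :][:780]); cv2.imwrite('pics/sw.png',cv2.resize(np.hstack([A,B]),(800,306)))
E
```

```text
t1 [430. 223. 140.] [426. 219. 140.]
t2 [523. 367. 140.] [520. 366. 140.]
tc [ 435. -347.  114.] [ 436. -353.  114.]
t1 scene 80 top z [134.6 140.7] rim [426.2 227.5  31.6] bbox [393. 194.] [460. 260.]
t1 side 101 top z [134.8 140.7] rim [424.2 224.3  31.8] bbox [393. 189.] [455. 262.]
t2 scene 81 top z [134.  140.8] rim [517.6 373.6  31.5] bbox [482. 341.] [551. 408.]
t2 side 85 top z [134.5 140.6] rim [517.  374.9  31.6] bbox [485. 337.] [549. 414.]
tc scene 92 top z [108.6 114.4] rim [ 433.6 -354.3   31.5] bbox [ 398. -386.] [ 467. -322.]
tc side 175 top z [109.8 114.7] rim [ 433.  -355.1   31.3] bbox [ 402. -389.] [ 465. -321.]
red [[ 351. -433.]
 [ 604. -171.]]
red [[ 354. -438.]
 [ 598. -166.]]
```

View pics/sw.png

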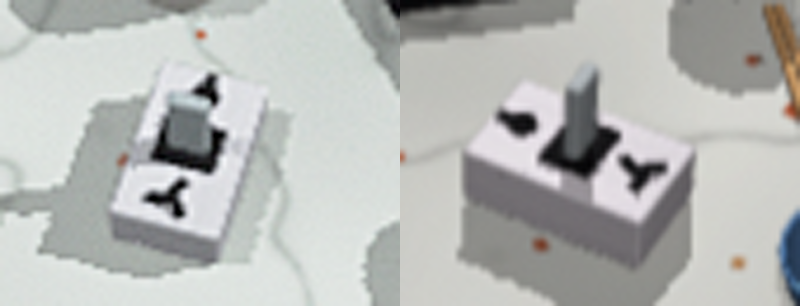

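The crop shows the fan emblem at the near, +x end of the switch box and the bulb at the robot end. I'll triangulate the switch and locate the neighbouring objects.

Run:
```python
from m import *
a,b=load('scene'),load('side')
k=4.706
S=lambda u,v:(260+u/k-.4,200+v/k-.4); D=lambda u,v:(310+(u-400)/k-.4,195+v/k-.4)
for n,p,q,z in(('fan',S(168,198),D(640,172),48),('bulb',S(208,90),D(517,122),48),('tip',S(190,99),D(582,75),108)):
    print(n,plane(a,[p],z)[0].round(1),plane(b,[q],z)[0].round(1))
hsv=lambda c:cv2.cvtColor(c['image'],cv2.COLOR_BGR2HSV)
for c in (a,b):
    P=cloud(c);H=hsv(c)
    Pz=P[...,2]
    m=((H[...,1]>110)&(((H[...,0]>45)&(H[...,0]<85))|((H[...,0]>125)&(H[...,0]<160)))&(Pz>60)&(Pz<125)).astype(np.uint8)
    n,l,st,ce=cv2.connectedComponentsWithStats(m)
    for i in range(1,n):
        if st[i,4]>40: Q=P[l==i]; print('look',ce[i].round(),np.nanmedian(Q,0).round())
    # garlic
    # switch box top
    m=(Pz>42)&(Pz<52)&(np.hypot(P[...,0]-600,P[...,1]+10)<110); Q=P[m]; print('box',len(Q),Q.mean(0).round(1), cv2.minAreaRect(Q[:,:2].astype(np.float32)))
    m=(Pz>75)&(Pz<115)&(np.hypot(P[...,0]-600,P[...,1]+10)<70);Q=P[m]; print('paddle',len(Q),Q.mean(0).round(1),Q.min(0).round(),Q.max(0).round())
P=cloud(b);m=(P[...,2]>80)&(P[...,2]<112)&(np.hypot(P[...,0]-470,P[...,1]-20)<120);print('garlic',np.nanmedian(P[m],0).round())
p,r=tool(); print(p.round(1),r.as_matrix().round(4))
for n,t in (('t1',(425.2,226,250)),('t2',(517.3,374.2,250)),('tc',(433.3,-354.7,250))): print(n,r.inv().apply(np.array(t)-p).round(1))
```

```text
fan [641.2 -41.7  48. ] [639.3 -40.9  48. ]
bulb [566.2  10.8  48. ] [565.2   9.4  48. ]
tip [604.9 -13.5 108. ] [603.5 -13.2 108. ]
look [401. 119.] [268. 510.  89.]
look [365. 123.] [244. 366.  88.]
look [341. 132.] [258. 256.  89.]
look [438. 209.] [692. 440.  88.]
box 630 [610.  -15.4  45.7] ((604.8305053710938, -13.894081115722656), (79.74858856201172, 130.58578491210938), 56.44253158569336)
paddle 73 [606.9 -14.7  95.9] [594. -27.  75.] [616.  -1. 112.]
look [411.  38.] [1056. 1286.   84.]
look [379.  46.] [ 872. 1118.   91.]
look [423.  56.] [1072. 1071.   91.]
look [390.  63.] [895. 992.  91.]
look [246. 125.] [266. 490.  94.]
look [360. 130.] [692. 422.  93.]
look [237. 157.] [251. 287.  94.]
box 645 [603.5 -21.6  45.6] ((603.0299682617188, -17.56635284423828), (81.37776184082031, 129.23025512695312), 55.178550720214844)
paddle 77 [602.4 -20.9  95.6] [593. -32.  75.] [613.  -3. 111.]
garlic [425.  21.  88.]
[190.2 594.7 230.4] [[-9.524e-01  3.048e-01 -9.000e-04]
 [ 3.048e-01  9.524e-01 -1.800e-03]
 [ 3.000e-04 -2.000e-03 -1.000e+00]]
t1 [-336.2 -279.5  -19.2]
t2 [-378.7 -110.3  -19.5]
tc [-520.9 -830.1  -18.2]
```

Emit:
servo_tool --increments '[[[0,0,0,-0.036,-0.03,-0.01,0.085],[0,0,0,-0.073,-0.06,-0.015,0.085],[0,0,0,-0.11,-0.091,-0.019,0.085],[0,0,0,-0.147,-0.122,-0.019,0.085],[0,0,0,-0.184,-0.153,-0.019,0.085]]]' --grip_force 30

```text
time: 0.6
tool_pos: [319.3, 391.2, 249.6]
tcp_rot: [-0.0, 0.154, 0.988, -0.001]
wrist_force: [0.8, -0.1, -0.4]
finger_gap: 0.991
```

Emit:
servo_tool --increments '[[[0,0,0,-0.038,-0.032,0,0.085],[0,0,0,-0.076,-0.063,0,0.085],[0,0,0,-0.114,-0.095,0,0.085],[0,0,0,-0.152,-0.127,0,0.085],[0,0,0,-0.152,-0.127,0,0.085]]]'

```text
time: 1.1
tool_pos: [429.2, 219.4, 249.8]
tcp_rot: [0.001, 0.158, 0.987, -0.002]
wrist_force: [-0.2, 0.0, -0.1]
finger_gap: 0.995
```

Run:
```python
from m import *
c=cap('wrist'); cv2.imwrite('pics/w1.png',c['image'])
P=cloud(c).reshape(-1,3);P=P[~np.isnan(P[:,0])]
print(ray(c,[[320,200]]))
for zr in (138,120,105):
    m=(np.abs(P[:,2]-zr)<5)&(np.hypot(P[:,0]-425,P[:,1]-226)<60);Q=P[m]; print(zr,len(Q),circ(Q).round(1) if len(Q)>10 else '',Q.min(0).round() if len(Q) else '',Q.max(0).round() if len(Q) else '')
p,r=tool(); print(p,r.as_matrix().round(3))
```

```text
(array([365.13352856, 241.55210991, 392.59258485]), array([[ 0.24641666, -0.0858579 , -0.96537174]]))
138 1283 [422.7 226.7  31.3] [390. 193. 133.] [457. 260. 142.]
120 323 [421.8 226.9  30.6] [390. 197. 115.] [453. 256. 125.]
105 283 [421.8 226.9  30.3] [391. 197. 100.] [453. 255. 110.]
[427.07098803 221.54655939 249.5822191 ] [[-0.951  0.31  -0.001]
 [ 0.31   0.951 -0.002]
 [ 0.    -0.002 -1.   ]]
```

View pics/w1.png

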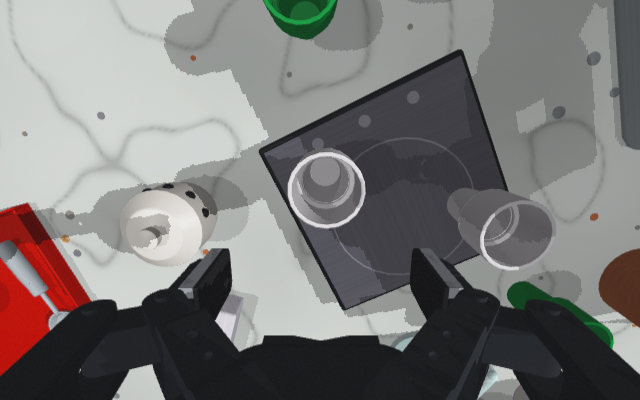

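The wrist view shows tumbler A's rim centred at (327,190) and clear of the neighbours. The wrist and scene fits give its axis at about (424, 226.5). Next is the descent, then the grip.

Emit:
servo_tool --increments '[[[0,0,0,0.0045,0.004,0,0.085],[0,0,0,0.0045,0.004,0.03,0.085],[0,0,0,0.0045,0.004,0.06,0.085],[0,0,0,0.0045,0.004,0.09,0.085],[0,0,0,0.0045,0.004,0.09,0.085]]]'

```text
time: 1.65
tool_pos: [419.6, 227.5, 156.5]
tcp_rot: [-0.005, 0.156, 0.988, -0.003]
wrist_force: [-0.4, -0.1, 0.6]
finger_gap: 0.998
```

Emit:
servo_tool --increments '[[[0,0,0,-0.004,0,0.03,0.085],[0,0,0,-0.004,0,0.06,0.085],[0,0,0,-0.004,0,0.06,0.085]]]'

```text
time: 1.95
tool_pos: [420.4, 226.7, 94.9]
tcp_rot: [-0.008, 0.155, 0.988, -0.004]
wrist_force: [-0.7, 0.4, 0.1]
finger_gap: 0.993
```

Emit:
servo_tool --increments '[[[0,0,0,0,0,0,0.085]]]'

```text
time: 2.05
tool_pos: [420.5, 227.8, 95.9]
tcp_rot: [-0.007, 0.154, 0.988, -0.004]
wrist_force: [-0.3, 0.7, 0.4]
finger_gap: 0.995
```

Run:
```python
from h import *
p,r=tool(); print(p.round(1),r.as_matrix().round(4)); print(r.inv().apply(np.array([424,226.5,96])-p).round(1))
d=R.from_matrix(np.array([[-.952,.306,0],[.306,.952,0],[0,0,-1.]])); print((r.inv()*d).as_rotvec().round(4))
```

```text
[420.5 227.8  95.9] [[-0.9526  0.3038 -0.0154]
 [ 0.3039  0.9527 -0.0053]
 [ 0.0131 -0.0098 -0.9999]]
[-3.7 -0.1 -0.2]
[-0.0098 -0.013   0.0022]
```

Emit:
servo_tool --increments '[[[-0.01,-0.013,0.002,-0.0037,0,0,0.085],[-0.01,-0.013,0.002,-0.0037,0,0,0.085],[-0.01,-0.013,0.002,-0.0037,0,0,0.06],[-0.01,-0.013,0.002,-0.0037,0,0,0.06],[-0.01,-0.013,0.002,-0.0037,0,0,0.06]]]' --grip_force 35

```text
time: 2.55
tool_pos: [424.8, 226.6, 97.4]
tcp_rot: [0.001, 0.155, 0.988, 0.0]
wrist_force: [-1.1, -0.7, 9.3]
finger_gap: 0.789
```

Emit:
servo_tool --increments '[[[0,0,0,0,0,0,0.06],[0,0,0,0,0,0,0.06],[0,0,0,0,0,0,0.06]]]'

```text
time: 2.85
tool_pos: [424.9, 226.6, 97.5]
tcp_rot: [0.001, 0.155, 0.988, 0.001]
wrist_force: [-0.4, -1.4, 1.4]
finger_gap: 0.79
```

Run:
```python
from h import *
p,r=tool(); print(p.round(1),r.as_matrix().round(4)); s=get_obs(); print(s['time'],s['finger_gap']*85.4,s['wrist_force'])
```

```text
[424.9 226.6  97.5] [[-9.52e-01  3.06e-01  2.60e-03]
 [ 3.06e-01  9.52e-01  7.00e-04]
 [-2.30e-03  1.40e-03 -1.00e+00]]
2.85 67.49767581798191 [-0.37507133 -1.35045165  1.35840754]
```

Emit:
servo_tool --increments '[[[0,0,0,0,0,-0.02,0.06],[0,0,0,0,0,-0.06,0.06],[0,0,0,0,0,-0.1,0.06],[0,0,0,0,0,-0.14,0.06],[0,0,0,0,0,-0.165,0.06]]]'

```text
time: 3.35
tool_pos: [425.1, 226.7, 265.2]
tcp_rot: [0.003, 0.155, 0.988, 0.001]
wrist_force: [0.7, 0.0, -1.4]
finger_gap: 0.788
```

Emit:
servo_tool --increments '[[[0,0,0,0,0,0,0.06],[0,0,0,0,0,0,0.06]]]'

```text
time: 3.55
tool_pos: [424.8, 226.6, 265.0]
tcp_rot: [0.003, 0.155, 0.988, 0.001]
wrist_force: [-0.4, -0.2, -1.9]
finger_gap: 0.787
```

Run:
```python
from m import *
p,r=tool(); s=get_obs(); print(p.round(1),r.as_matrix().round(4),s['finger_gap'],s['wrist_force'])
print(r.inv().apply(np.array([433.5,-354.7,262])-p).round(1))
cap('wrist');cap('scene');cap('side')
for n in ('wrist','scene','side'):
    P=cloud(load(n)).reshape(-1,3);P=P[~np.isnan(P[:,0])]
    m=(np.hypot(P[:,0]-p[0],P[:,1]-p[1])<60)&(P[:,2]>170)&(P[:,2]<330);Q=P[m]; L=r.inv().apply(Q-p)
    print(n,len(Q),'low z',np.percentile(Q[:,2],[.5,2]))
    # collar band below fingertips: tool z between 0 and 12 ; foot band
    for z0,z1 in ((-5,10),(20,40),(40,64)):
        B=L[(L[:,2]>z0)&(L[:,2]<z1)&(np.hypot(L[:,0],L[:,1])<45)]
        if len(B)>15: print(z0,z1,len(B),circ(B).round(1))
```

```text
[424.8 226.6 265. ] [[-0.952   0.306   0.0062]
 [ 0.306   0.952   0.0017]
 [-0.0054  0.0035 -1.    ]] 0.7869204366738906 [-0.37483593 -0.23001537 -1.93626071]
[-186.1 -550.8    2. ]
wrist 32392 low z [203.84510743 211.47815646]
-5 10 3971 [ 4.5  0.3 28.9]
20 40 1440 [ 1.3 -0.1 21.3]
40 64 1272 [ 2.5 -0.4 19.6]
scene 692 low z [200.03428592 204.83656112]
-5 10 95 [-2.8  0.2 29.2]
20 40 50 [ 2.   0.7 23.8]
40 64 56 [ 2.   0.5 21.7]
side 616 low z [198.77331822 201.57574807]
-5 10 63 [ 1. -1. 32.]
20 40 75 [ 1.2  0.1 23.8]
40 64 81 [ 1.4 -1.  21.2]
```

Emit:
servo_tool --increments '[[[0,0,0,-0.01,-0.03,0,0.06],[0,0,0,-0.0256,-0.076,0,0.06],[0,0,0,-0.041,-0.122,0,0.06],[0,0,0,-0.057,-0.167,0,0.06],[0,0,0,-0.073,-0.213,0,0.06]]]'

```text
time: 4.2
tool_pos: [427.0, -0.3, 261.6]
tcp_rot: [-0.001, 0.155, 0.988, 0.001]
wrist_force: [1.8, -0.8, -0.6]
finger_gap: 0.786
```

Emit:
servo_tool --increments '[[[0,0,0,-0.015,-0.045,0,0.06],[0,0,0,-0.03,-0.09,0,0.06],[0,0,0,-0.045,-0.133,0,0.06],[0,0,0,-0.06,-0.176,0,0.06],[0,0,0,-0.075,-0.22,0,0.06]]]'

```text
time: 4.7
tool_pos: [430.2, -234.0, 259.4]
tcp_rot: [-0.002, 0.155, 0.988, 0.002]
wrist_force: [0.8, 0.3, -1.2]
finger_gap: 0.785
```

```bash
cat > w.py <<'E'
from h import *
import sys
t=np.array([float(v) for v in sys.argv[1:4]])
p,r=tool(); s=get_obs(); print(round(s['time'],2),'pos',p.round(1),'gap',round(s['finger_gap']*85.4,1),'F',s['wrist_force'].round(1))
yaw=float(sys.argv[4]) if len(sys.argv)>4 else None
x=np.array([-.952,.306,0]) if yaw is None else np.array([np.sin(yaw),-np.cos(yaw),0])
x/=np.linalg.norm(x); z=np.array([0,0,-1.]); d=R.from_matrix(np.c_[x,np.cross(z,x),z])
print('shift',r.inv().apply(t-p).round(1),'turn',(r.inv()*d).as_rotvec().round(4))
E
python3 w.py 435 -355 262
```

```text
4.7 pos [ 430.2 -234.   259.4] gap 67.0 F [ 0.8  0.3 -1.2]
shift [ -41.6 -113.7   -3.1] turn [ 0.0028 -0.0054 -0.0002]
```

Emit:
servo_tool --increments '[[[0,-0.003,0,-0.015,-0.04,-0.001,0.06],[0.003,-0.005,0,-0.03,-0.08,-0.002,0.06],[0.003,-0.005,0,-0.0416,-0.1137,-0.003,0.06],[0.003,-0.005,0,-0.0416,-0.1137,-0.003,0.06],[0.003,-0.005,0,-0.0416,-0.1137,-0.003,0.06]]]'

```text
time: 5.2
tool_pos: [434.0, -354.8, 259.6]
tcp_rot: [-0.002, 0.156, 0.988, 0.002]
wrist_force: [-1.0, -0.1, -1.1]
finger_gap: 0.787
```

```bash
cat > n.py <<'E'
from m import *
import sys
# lower rim height, tc xy guess
zr=float(sys.argv[1]); g=np.array([433.3,-354.7])
p,r=tool()
for n in ('scene','side','wrist'):
    cap(n); P=cloud(load(n)).reshape(-1,3);P=P[~np.isnan(P[:,0])]
    L=r.inv().apply(P-p); near=np.hypot(L[:,0],L[:,1])<45
    for nm,z0,z1 in (('upper',20,40),('foot',40,63)):
        B=P[near&(L[:,2]>z0)&(L[:,2]<z1)]
        if len(B)>15: print(n,nm,len(B),circ(B).round(1))
    for nm,z0,z1 in (('rim',zr-6,zr+8),('collar',zr-40,zr-6)):
        B=P[(np.hypot(P[:,0]-g[0],P[:,1]-g[1])<60)&(P[:,2]>z0)&(P[:,2]<z1)&(P[:,2]<p[2]-66)]
        if len(B)>15: print(n,nm,len(B),circ(B).round(1),B[:,:2].min(0).round(),B[:,:2].max(0).round())
cv2.imwrite(sys.argv[2],np.hstack([cv2.resize(load('scene')['image'][100:250,100:300],(400,300)),cv2.resize(load('side')['image'][220:370,200:400],(400,300))]))
E
python3 w.py 435 -355 262; python3 n.py 114 pics/n1.png
```

```text
5.2 pos [ 434.  -354.8  259.6] gap 67.2 F [-1.  -0.1 -1.1]
shift [-1.   0.1 -2.4] turn [ 0.0026 -0.0043 -0.0019]
scene upper 49 [ 437.1 -354.7   20.5]
scene foot 53 [ 433.5 -355.7   20.8]
scene rim 95 [ 434.  -354.3   31.1] [ 396. -387.] [ 469. -323.]
scene collar 233 [ 434.4 -354.3   31.2] [ 400. -385.] [ 469. -322.]
side upper 97 [ 433.4 -351.9   23.8]
side foot 105 [ 433.2 -352.4   21.7]
side rim 181 [ 433.1 -355.3   31.3] [ 402. -389.] [ 465. -321.]
side collar 382 [ 432.8 -355.8   30.8] [ 401. -388.] [ 464. -321.]
wrist upper 1413 [ 433.  -352.9   21.2]
wrist foot 1234 [ 431.6 -352.7   19.6]
wrist rim 522 [ 431.  -354.4   31.4] [ 398. -388.] [ 447. -321.]
wrist collar 257 [ 428.4 -353.6   29.9] [ 398. -384.] [ 451. -322.]
```

View pics/n1.png

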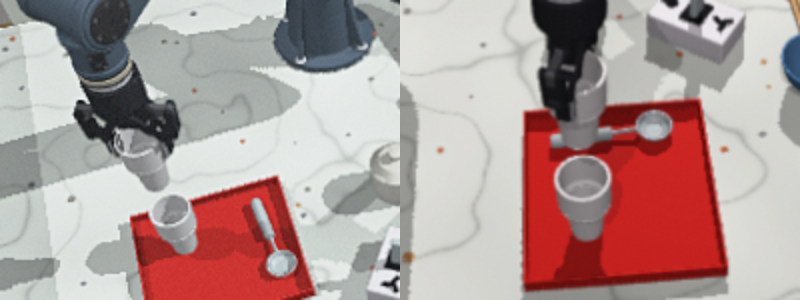

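The view shows the held tumbler upright, with its foot 1–2 mm from the receiver's axis. I'll lower it in steps while watching the force.

Emit:
servo_tool --increments '[[[0.003,-0.004,-0.002,-0.0003,-0.001,0,0.06],[0.003,-0.004,-0.002,-0.0003,-0.001,0.03,0.06],[0.003,-0.004,-0.002,-0.0003,-0.001,0.06,0.06],[0.003,-0.004,-0.002,-0.0003,-0.001,0.08,0.06],[0.003,-0.004,-0.002,-0.0003,-0.001,0.08,0.06]]]'

```text
time: 5.85
tool_pos: [432.9, -351.3, 178.2]
tcp_rot: [-0.002, 0.153, 0.988, 0.002]
wrist_force: [-0.4, 0.8, -0.9]
finger_gap: 0.784
```

```bash
python3 w.py 434.3 -355.7 125
```

```text
5.85 pos [ 432.9 -351.3  178.2] gap 66.9 F [-0.4  0.8 -0.9]
shift [-2.9 -4.  53.2] turn [ 0.0025 -0.0048  0.0041]
```

Emit:
servo_tool --increments '[[[0.0025,-0.005,0.004,-0.002,-0.003,0,0.06],[0.0025,-0.005,0.004,-0.003,-0.004,0,0.06],[0.0025,-0.005,0.004,-0.003,-0.004,0.01,0.06],[0.0025,-0.005,0.004,-0.003,-0.004,0.02,0.06],[0.0025,-0.005,0.004,-0.003,-0.004,0.02,0.06]]]'

```text
time: 6.35
tool_pos: [433.7, -355.0, 156.8]
tcp_rot: [-0.001, 0.155, 0.988, 0.001]
wrist_force: [0.5, -0.4, -0.8]
finger_gap: 0.785
```

```bash
python3 w.py 434.3 -355.7 125
```

```text
6.35 pos [ 433.7 -355.   156.8] gap 67.1 F [ 0.5 -0.4 -0.8]
shift [-0.9 -0.6 31.8] turn [ 0.0017 -0.0025  0.    ]
```

Emit:
servo_tool --increments '[[[0.002,-0.0025,0,-0.001,-0.0006,0.007,0.06],[0.002,-0.0025,0,-0.001,-0.0006,0.014,0.06],[0.002,-0.0025,0,-0.001,-0.0006,0.021,0.06],[0.002,-0.0025,0,-0.001,-0.0006,0.026,0.06],[0.002,-0.0025,0,-0.001,-0.0006,0.026,0.06]]]'

```text
time: 6.85
tool_pos: [434.0, -355.3, 129.8]
tcp_rot: [-0.001, 0.155, 0.988, 0.001]
wrist_force: [-0.1, 0.8, -2.3]
finger_gap: 0.789
```

```bash
python3 w.py 434.3 -355.7 121.5
```

```text
6.85 pos [ 434.  -355.3  129.8] gap 67.4 F [-0.1  0.8 -2.3]
shift [-0.4 -0.2  8.3] turn [ 0.0008 -0.0017 -0.    ]
```

Emit:
servo_tool --increments '[[[0,0,0,0,0,0.002,0.06],[0,0,0,0,0,0.004,0.06],[0,0,0,0,0,0.006,0.06],[0,0,0,0,0,0.006,0.06]]]'

```text
time: 7.25
tool_pos: [433.9, -355.2, 123.6]
tcp_rot: [-0.001, 0.155, 0.988, 0.001]
wrist_force: [0.1, -0.2, -1.5]
finger_gap: 0.785
```

Emit:
servo_tool --increments '[[[0,0,0,0,0,0.001,0.06],[0,0,0,0,0,0.001,0.06]]]'

```text
time: 7.45
tool_pos: [433.9, -355.2, 122.6]
tcp_rot: [-0.001, 0.155, 0.988, 0.001]
wrist_force: [-1.8, 0.4, -0.3]
finger_gap: 0.788
```

Emit:
servo_tool --increments '[[[0,0,0,0,0,0.0007,0.06],[0,0,0,0,0,0.0007,0.06]]]'

```text
time: 7.65
tool_pos: [433.9, -355.2, 121.9]
tcp_rot: [-0.001, 0.155, 0.988, 0.001]
wrist_force: [-0.5, -0.3, -0.6]
finger_gap: 0.786
```

Emit:
servo_tool --increments '[[[0,0,0,0,0,0.0006,0.06],[0,0,0,0,0,0.0006,0.06]]]'

```text
time: 7.85
tool_pos: [434.0, -355.2, 121.6]
tcp_rot: [-0.001, 0.155, 0.988, 0.001]
wrist_force: [0.5, 1.0, 1.7]
finger_gap: 0.79
```

Emit:
servo_tool --increments '[[[0,0,0,0,0,0.0008,0.06],[0,0,0,0,0,0.0008,0.06]]]'

```text
time: 8.05
tool_pos: [434.3, -355.2, 121.6]
tcp_rot: [-0.0, 0.155, 0.988, 0.0]
wrist_force: [-1.1, 1.7, 5.2]
finger_gap: 0.784
```

Contact is firm at TCP z 121.6, as expected, with about 5 N. Now I'll release and rise.

Emit:
servo_tool --increments '[[[0,0,0,0,0,0,0.075],[0,0,0,0,0,0,0.085],[0,0,0,0,0,0,0.085],[0,0,0,0,0,0,0.085],[0,0,0,0,0,0,0.085]]]'

```text
time: 8.55
tool_pos: [434.3, -355.2, 121.4]
tcp_rot: [-0.0, 0.155, 0.988, 0.001]
wrist_force: [-1.0, 0.5, 0.0]
finger_gap: 0.996
```

Emit:
servo_tool --increments '[[[0,0,0,0,0,-0.015,0.085],[0,0,0,0,0,-0.035,0.085],[0,0,0,0,0,-0.07,0.085],[0,0,0,0,0,-0.11,0.085],[0,0,0,0,0,-0.14,0.085]]]'

```text
time: 9.05
tool_pos: [434.7, -355.8, 263.6]
tcp_rot: [0.0, 0.155, 0.988, -0.0]
wrist_force: [-0.2, 0.2, -1.3]
finger_gap: 0.996
```

```bash
python3 w.py 517 374 262
python3 - <<'E'
from m import *
for n in('scene','side','wrist'): cap(n)
tumblers(names=('scene','side','wrist'),seeds={'st':(433.5,-354.7,164),'t2':(517.3,374.2,140)})
cv2.imwrite('pics/r1.png',np.hstack([cv2.resize(load('scene')['image'][100:250,100:300],(400,300)),cv2.resize(load('side')['image'][220:370,200:400],(400,300))]))
E
```

```text
9.05 pos [ 434.7 -355.8  263.6] gap 85.1 F [-0.2  0.2 -1.3]
shift [145.1 719.9   1.4] turn [-0.0002  0.0008 -0.0002]
st scene 105 top z [595.5 604.6] rim [ 435.4 -354.3   31. ] bbox [ 402. -386.] [ 468. -322.]
st side 194 top z [600.8 609.5] rim [ 433.5 -355.7   31.8] bbox [ 401. -390.] [ 466. -320.]
st wrist 1317 top z [362.6 366.4] rim [ 432.1 -354.5   31.4] bbox [ 399. -388.] [ 466. -321.]
t2 scene 83 top z [134.3 140.1] rim [517.6 373.9  31.3] bbox [482. 341.] [551. 407.]
t2 side 56 top z [137.5 142.2] rim [516.4 374.9  31.7] bbox [493. 338.] [549. 409.]Traceback (most recent call last):
  File "<stdin>", line 3, in <module>
  File "m.py", line 14, in tumblers
    print(k,n,len(T),'top z',np.percentile(Q[:,2],[90,98]).round(1),'rim',circ(T).round(1) if len(T)>8 else None,'bbox',T[:,:2].min(0).round(),T[:,:2].max(0).round())
                             ~~~~~~~~~~~~~^^^^^^^^^^^^^^^^
    return _quantile_unchecked(
        a, q, axis, out, overwrite_input, method, keepdims, weights)
    return _ureduce(a,
                    func=_quantile_ureduce_func,
    ...<5 lines>...
                    overwrite_input=overwrite_input,
                    method=method)
    r = func(a, **kwargs)
    result = _quantile(arr,
                       quantiles=q,
    ...<2 lines>...
                       out=out,
                       weights=wgt)
    slices_having_nans = np.isnan(arr[-1, ...])
                                  ~~~^^^^^^^^^
IndexError: index -1 is out of bounds for axis 0 with size 0
```

Numerically, the nested rim sits at z≈164 and (434,-355), so the fit is good. Now for the second tumbler.

Emit:
servo_tool --increments '[[[0,0,0,0.008,0.04,0,0.085],[0,0,0,0.018,0.088,0,0.085],[0,0,0,0.028,0.136,0,0.085],[0,0,0,0.037,0.185,0,0.085],[0,0,0,0.047,0.233,0,0.085]]]'

```text
time: 9.7
tool_pos: [460.7, -117.9, 261.4]
tcp_rot: [0.0, 0.155, 0.988, -0.001]
wrist_force: [1.2, 0.1, 0.1]
finger_gap: 0.991
```

Emit:
servo_tool --increments '[[[0,0,0,0.01,0.048,0,0.085],[0,0,0,0.02,0.096,0,0.085],[0,0,0,0.03,0.145,0,0.085],[0,0,0,0.039,0.193,0,0.085],[0,0,0,0.048,0.24,0,0.085]]]'

```text
time: 10.2
tool_pos: [487.4, 127.3, 259.3]
tcp_rot: [-0.002, 0.155, 0.988, -0.001]
wrist_force: [1.0, 0.4, 0.0]
finger_gap: 0.995
```

```bash
python3 w.py 516 375 250
```

```text
10.2 pos [487.4 127.3 259.3] gap 85.0 F [1.  0.4 0. ]
shift [ 48.7 244.6   8.8] turn [-0.0026 -0.0029 -0.0007]
```

Emit:
servo_tool --increments '[[[0,0,0,0.01,0.048,0,0.085],[0,0,0,0.019,0.096,0,0.085],[0,0,0,0.029,0.145,0.003,0.085],[-0.002,-0.003,0,0.039,0.193,0.006,0.085],[-0.0026,-0.003,0,0.0487,0.24,0.0088,0.085]]]'

```text
time: 10.7
tool_pos: [513.3, 372.3, 247.6]
tcp_rot: [-0.002, 0.155, 0.988, -0.001]
wrist_force: [1.0, 0.8, -0.2]
finger_gap: 0.997
```

Emit:
servo_tool --increments '[[[0,0,0,0,0.004,0,0.085],[0,0,0,0,0.004,0,0.085],[0,0,0,0,0.004,0,0.085]]]'

```text
time: 11.0
tool_pos: [513.6, 374.8, 246.0]
tcp_rot: [-0.003, 0.155, 0.988, -0.003]
wrist_force: [0.1, -0.5, 0.1]
finger_gap: 1.002
```

```bash
python3 - <<'E'
from m import *
c=cap('wrist')
P=cloud(c).reshape(-1,3);P=P[~np.isnan(P[:,0])]
for zr in (138,120):
    m=(np.abs(P[:,2]-zr)<5)&(np.hypot(P[:,0]-517,P[:,1]-374)<55);Q=P[m]; print(zr,len(Q),circ(Q).round(1),Q.min(0).round(),Q.max(0).round())
E
python3 w.py 517 374.3 97
```

```text
138 1296 [515.2 376.9  31.4] [482. 343. 133.] [549. 410. 142.]
120 376 [514.1 377.2  30.9] [482. 347. 115.] [546. 406. 125.]
11.05 pos [514.1 374.4 246.6] gap 85.1 F [0.9 0.6 0.6]
shift [ -3.5   1.5 149.6] turn [-0.005  -0.0041 -0.0015]
```

Emit:
servo_tool --increments '[[[-0.005,-0.004,-0.0015,-0.0015,0.001,0,0.085],[-0.005,-0.004,-0.0015,-0.002,0.0015,0.03,0.085],[-0.005,-0.004,-0.0015,-0.002,0.0015,0.06,0.085],[-0.005,-0.004,-0.0015,-0.0025,0.002,0.09,0.085],[-0.005,-0.004,-0.0015,-0.0025,0.002,0.09,0.085]]]'

```text
time: 11.55
tool_pos: [514.0, 372.3, 152.7]
tcp_rot: [-0.004, 0.156, 0.988, -0.003]
wrist_force: [-1.0, 0.2, -0.6]
finger_gap: 0.997
```

```bash
python3 w.py 516.5 375 97
```

```text
11.55 pos [514.  372.3 152.7] gap 85.1 F [-1.   0.2 -0.6]
shift [-1.9  3.7 55.7] turn [-0.0067 -0.0069 -0.0021]
```

Emit:
servo_tool --increments '[[[-0.007,-0.007,-0.002,-0.002,0.0037,0.005,0.085],[-0.007,-0.007,-0.002,-0.002,0.0037,0.03,0.085],[-0.007,-0.007,-0.002,-0.002,0.0037,0.0557,0.085],[-0.007,-0.007,-0.002,-0.002,0.0037,0.0557,0.085]]]'

```text
time: 11.95
tool_pos: [515.5, 373.9, 95.5]
tcp_rot: [-0.002, 0.155, 0.988, -0.001]
wrist_force: [-0.3, -1.2, -0.5]
finger_gap: 0.993
```

```bash
python3 w.py 516.5 375 97
```

```text
11.95 pos [515.5 373.9  95.5] gap 84.8 F [-0.3 -1.2 -0.5]
shift [-0.6  1.4 -1.5] turn [-0.0025 -0.0027 -0.0006]
```

Emit:
servo_tool --increments '[[[-0.0025,-0.0027,0,-0.0006,0.0014,-0.0015,0.085],[-0.0025,-0.0027,0,-0.0006,0.0014,-0.0015,0.06],[-0.0025,-0.0027,0,-0.0006,0.0014,-0.0015,0.06],[-0.0025,-0.0027,0,-0.0006,0.0014,-0.0015,0.06],[-0.0025,-0.0027,0,-0.0006,0.0014,-0.0015,0.06]]]'

```text
time: 12.45
tool_pos: [518.1, 375.7, 99.5]
tcp_rot: [0.002, 0.155, 0.988, 0.001]
wrist_force: [1.0, -1.2, 6.6]
finger_gap: 0.772
```

Emit:
servo_tool --increments '[[[0,0,0,0,0,0,0.06],[0,0,0,0,0,0,0.06]]]'

```text
time: 12.65
tool_pos: [518.3, 375.9, 100.0]
tcp_rot: [0.002, 0.155, 0.988, 0.002]
wrist_force: [-0.2, 0.1, -1.2]
finger_gap: 0.765
```

Emit:
servo_tool --increments '[[[0,0,0,0,0,-0.02,0.06],[0,0,0,0,0,-0.06,0.06],[0,0,0,0,0,-0.1,0.06],[0,0,0,0,0,-0.14,0.06],[0,0,0,0,0,-0.175,0.06]]]'

```text
time: 13.15
tool_pos: [517.1, 375.5, 276.7]
tcp_rot: [0.002, 0.155, 0.988, 0.002]
wrist_force: [0.6, 1.2, -1.0]
finger_gap: 0.768
```

```bash
python3 w.py 435 -355 272
```

```text
13.15 pos [517.1 375.5 276.7] gap 65.6 F [ 0.6  1.2 -1. ]
shift [-145.6 -720.5    2.4] turn [ 0.0041  0.0044 -0.0004]
```

The gap is smaller than for the first tumbler (65.6 against 67 mm), so I'll check how this one is held.

Run:
```python
from m import *
p,r=tool()
for n in ('scene','side','wrist'):
    cap(n); P=cloud(load(n)).reshape(-1,3);P=P[~np.isnan(P[:,0])]
    L=r.inv().apply(P-p); near=(np.hypot(L[:,0],L[:,1])<45)&(L[:,2]<90)
    print(n,'lowest tool z',np.percentile(L[near][:,2],[99,99.7]).round(1))
    for z0,z1 in ((-5,10),(20,40),(40,60)):
        B=L[near&(L[:,2]>z0)&(L[:,2]<z1)]
        if len(B)>15: print(n,z0,len(B),circ(B).round(1))
a=load('scene');b=load('side')
u=[tuple(cv2.projectPoints(p[None],c['rvec'],c['tvec'],c['mtx'],c['dist_coeffs'])[0].ravel().astype(int)) for c in(a,b)];print(u)
f=lambda c,q:cv2.resize(c['image'][max(q[1]-50,0):q[1]+50,q[0]-50:q[0]+50],(400,400),interpolation=cv2.INTER_CUBIC)
w=load('wrist')['image']
cv2.imwrite('pics/g2.png',np.hstack([f(a,u[0]),f(b,u[1])]))
```

```text
scene lowest tool z [60.  67.1]
scene -5 121 [-2.5 -0.8 30.9]
scene 20 55 [-0.7 -0.6 23.4]
scene 40 47 [-0.5 -0.7 22.1]
side lowest tool z [55.8 60.3]
side -5 39 [-1.5  6.1 31.5]
side 20 62 [-1.6  3.8 22.1]
side 40 56 [-0.7  4.1 20.6]
wrist lowest tool z [57.8 59. ]
wrist -5 3670 [ 3.4  2.9 28.3]
wrist 20 1341 [-0.4  3.1 21. ]
wrist 40 1213 [ 1.4  3.1 19.8]
[(np.int64(408), np.int64(137)), (np.int64(312), np.int64(94))]
```

View pics/g2.png

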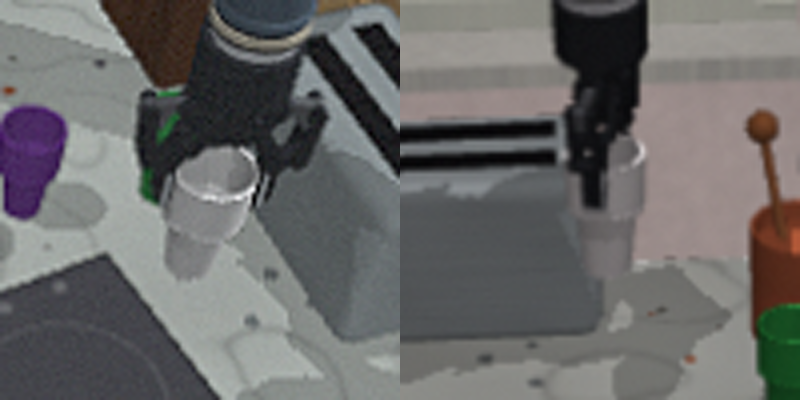

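The view shows the tumbler upright and held square in the jaws, so I'll carry it to the tray.

Emit:
servo_tool --increments '[[[0.002,0.002,0,-0.006,-0.03,0,0.06],[0.004,0.004,0,-0.015,-0.076,0,0.06],[0.004,0.004,0,-0.025,-0.124,0,0.06],[0.004,0.004,0,-0.035,-0.172,0,0.06],[0.004,0.004,0,-0.044,-0.22,0,0.06]]]'

```text
time: 13.8
tool_pos: [491.1, 151.5, 274.4]
tcp_rot: [0.0, 0.155, 0.988, 0.001]
wrist_force: [-0.4, -0.3, -1.6]
finger_gap: 0.767
```

Emit:
servo_tool --increments '[[[0,0,0,-0.01,-0.048,0,0.06],[0,0,0,-0.02,-0.096,0,0.06],[0,0,0,-0.029,-0.145,0,0.06],[0,0,0,-0.039,-0.193,0,0.06],[0,0,0,-0.048,-0.24,0,0.06]]]'

```text
time: 14.3
tool_pos: [461.7, -93.0, 272.1]
tcp_rot: [-0.001, 0.155, 0.988, 0.002]
wrist_force: [0.7, 0.1, -1.3]
finger_gap: 0.765
```

```bash
python3 w.py 434.3 -355.3 266
```

```text
14.3 pos [461.7 -93.  272.1] gap 65.3 F [ 0.7  0.1 -1.3]
shift [ -54.2 -258.1    5.2] turn [ 0.0029 -0.0032  0.0002]
```

Emit:
servo_tool --increments '[[[0,0,0,-0.01,-0.048,0,0.06],[0,0,0,-0.02,-0.096,0,0.06],[0,0,0,-0.03,-0.145,0.002,0.06],[0.003,-0.003,0,-0.04,-0.193,0.003,0.06],[0.003,-0.003,0,-0.049,-0.235,0.005,0.06]]]'

```text
time: 14.8
tool_pos: [434.9, -333.2, 264.1]
tcp_rot: [-0.002, 0.155, 0.988, 0.001]
wrist_force: [0.4, 0.3, -1.0]
finger_gap: 0.769
```

Emit:
servo_tool --increments '[[[0,0,0,-0.0045,-0.019,0,0.06],[0,0,0,-0.0045,-0.019,0,0.06],[0,0,0,-0.0045,-0.019,0,0.06]]]'

```text
time: 15.1
tool_pos: [432.5, -351.0, 262.5]
tcp_rot: [-0.003, 0.156, 0.988, 0.003]
wrist_force: [-1.1, 1.0, -1.1]
finger_gap: 0.764
```

```bash
python3 w.py 434.3 -355.3 266;  python3 n.py 164 pics/n2.png
```

```text
15.1 pos [ 432.5 -351.   262.5] gap 65.3 F [-1.1  1.  -1.1]
shift [-3.  -3.5 -3.6] turn [ 0.0052 -0.007  -0.0016]
scene upper 49 [ 432.7 -350.5   22.2]
scene foot 54 [ 430.2 -350.4   21.1]
scene rim 77 [ 435.4 -354.3   31. ] [ 409. -385.] [ 468. -322.]
scene collar 209 [ 436.3 -354.3   30.7] [ 401. -384.] [ 472. -322.]
side upper 92 [ 431.6 -348.3   23.6]
side foot 103 [ 431.  -348.8   21.2]
side rim 148 [ 433.5 -356.    31.8] [ 401. -390.] [ 466. -328.]
side collar 380 [ 434.  -356.6   31.3] [ 402. -390.] [ 466. -322.]
wrist upper 1463 [ 431.  -349.1   21.3]
wrist foot 1345 [ 429.2 -348.6   19.9]
wrist rim 556 [ 432.2 -354.5   31.5] [ 399. -386.] [ 434. -321.]
wrist collar 265 [ 428.8 -353.1   29.3] [ 399. -383.] [ 437. -322.]
```

Emit:
servo_tool --increments '[[[0.005,-0.007,-0.0015,-0.004,-0.004,0,0.06],[0.005,-0.007,-0.0015,-0.0043,-0.0041,0.008,0.06],[0.005,-0.007,-0.0015,-0.0043,-0.0041,0.016,0.06],[0.005,-0.007,-0.0015,-0.0043,-0.0041,0.016,0.06]]]'

```text
time: 15.65
tool_pos: [435.4, -354.4, 246.0]
tcp_rot: [-0.001, 0.153, 0.988, 0.0]
wrist_force: [0.1, -0.2, -1.7]
finger_gap: 0.769
```

```bash
python3 w.py 435.3 -356.2 246;  python3 n.py 164 pics/n3.png
```

```text
15.65 pos [ 435.4 -354.4  246. ] gap 65.6 F [ 0.1 -0.2 -1.7]
shift [-0.4 -1.8  0. ] turn [ 0.0003 -0.0011  0.0029]
scene upper 50 [ 435.9 -353.7   22.1]
scene foot 52 [ 436.1 -353.8   19.4]
scene rim 72 [ 435.5 -354.9   30.8] [ 408. -385.] [ 469. -322.]
scene collar 178 [ 436.5 -354.4   30.4] [ 406. -384.] [ 469. -322.]
side upper 95 [ 434.3 -353.7   22.9]
side foot 92 [ 434.  -353.4   21.2]
side rim 136 [ 433.4 -355.6   31.8] [ 401. -389.] [ 466. -331.]
side collar 301 [ 433.7 -356.7   31.1] [ 402. -390.] [ 466. -330.]
wrist upper 1451 [ 434.  -354.2   21.3]
wrist foot 1359 [ 432.3 -353.8   19.8]
wrist rim 679 [ 432.2 -354.5   31.5] [ 399. -385.] [ 440. -321.]
wrist collar 288 [ 428.4 -353.3   28.9] [ 399. -383.] [ 441. -323.]
```

View pics/n3.png

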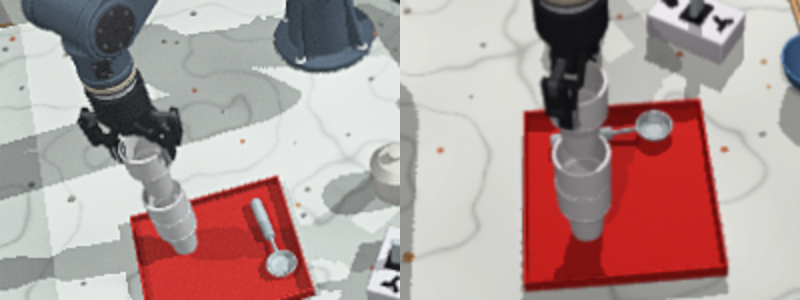

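The view shows the lower two nested and upright, with the held one about 1 mm off their axis. I'll lower it.

Emit:
servo_tool --increments '[[[0,-0.001,0.002,0,-0.0012,0.005,0.06],[0,-0.001,0.002,0,-0.0012,0.013,0.06],[0,-0.001,0.002,0,-0.0012,0.021,0.06],[0,-0.001,0.002,0,-0.0012,0.029,0.06],[0,-0.001,0.002,0,-0.0012,0.029,0.06]]]'

```text
time: 16.3
tool_pos: [435.0, -355.9, 216.7]
tcp_rot: [-0.0, 0.155, 0.988, 0.0]
wrist_force: [-0.4, -0.3, -0.4]
finger_gap: 0.766
```

```bash
python3 w.py 435 -355.6 182
```

```text
16.3 pos [ 435.  -355.9  216.7] gap 65.4 F [-0.4 -0.3 -0.4]
shift [ 0.1  0.2 34.7] turn [ 0.0005 -0.0003  0.0004]
```

Emit:
servo_tool --increments '[[[0,0,0,0,0,0.008,0.06],[0,0,0,0,0,0.016,0.06],[0,0,0,0,0,0.024,0.06],[0,0,0,0,0,0.032,0.06],[0,0,0,0,0,0.034,0.06]]]'

```text
time: 16.8
tool_pos: [434.5, -355.3, 181.4]
tcp_rot: [-0.001, 0.155, 0.988, 0.001]
wrist_force: [-0.6, 0.5, -1.7]
finger_gap: 0.767
```

Emit:
servo_tool --increments '[[[0,0,0,0,0,0.0015,0.06],[0,0,0,0,0,0.003,0.06],[0,0,0,0,0,0.0045,0.06],[0,0,0,0,0,0.0045,0.06]]]'

```text
time: 17.2
tool_pos: [434.6, -355.3, 177.0]
tcp_rot: [-0.001, 0.155, 0.988, 0.001]
wrist_force: [-0.2, 0.4, -0.7]
finger_gap: 0.768
```

Emit:
servo_tool --increments '[[[0,0,0,0,0,0.0008,0.06],[0,0,0,0,0,0.0015,0.06],[0,0,0,0,0,0.0015,0.06]]]'

```text
time: 17.5
tool_pos: [434.5, -355.3, 175.5]
tcp_rot: [-0.001, 0.155, 0.988, 0.001]
wrist_force: [-0.3, -0.6, -1.3]
finger_gap: 0.768
```

Emit:
servo_tool --increments '[[[0,0,0,0,0,0.0008,0.06],[0,0,0,0,0,0.0008,0.06]]]'

```text
time: 17.7
tool_pos: [434.5, -355.3, 174.6]
tcp_rot: [-0.001, 0.155, 0.988, 0.001]
wrist_force: [0.1, -0.3, -2.0]
finger_gap: 0.769
```

Emit:
servo_tool --increments '[[[0,0,0,0,0,0.0008,0.06],[0,0,0,0,0,0.0008,0.06]]]'

```text
time: 17.9
tool_pos: [434.4, -355.2, 173.7]
tcp_rot: [-0.001, 0.155, 0.988, 0.001]
wrist_force: [-0.4, 0.8, -1.7]
finger_gap: 0.766
```

Emit:
servo_tool --increments '[[[0,0,0,0,0,0.0005,0.06],[0,0,0,0,0,0.0005,0.06]]]'

```text
time: 18.1
tool_pos: [434.6, -355.4, 173.5]
tcp_rot: [-0.001, 0.155, 0.988, 0.001]
wrist_force: [0.2, 0.6, 0.0]
finger_gap: 0.769
```

Emit:
servo_tool --increments '[[[0,0,0,0,0,0.0007,0.06],[0,0,0,0,0,0.0007,0.06]]]'

```text
time: 18.3
tool_pos: [434.9, -355.4, 173.5]
tcp_rot: [-0.0, 0.155, 0.988, 0.001]
wrist_force: [0.6, 1.4, 5.3]
finger_gap: 0.766
```

It has seated: z stopped at 173.5 with about 5 N. Release and rise.

Emit:
servo_tool --increments '[[[0,0,0,0,0,0,0.075],[0,0,0,0,0,0,0.085],[0,0,0,0,0,0,0.085],[0,0,0,0,0,0,0.085],[0,0,0,0,0,0,0.085]]]'

```text
time: 18.8
tool_pos: [434.8, -355.4, 173.3]
tcp_rot: [-0.001, 0.155, 0.988, 0.001]
wrist_force: [-0.1, -0.2, -0.7]
finger_gap: 0.999
```

Emit:
servo_tool --increments '[[[0,0,0,0,0,-0.015,0.085],[0,0,0,0,0,-0.035,0.085],[0,0,0,0,0,-0.07,0.085],[0,0,0,0,0,-0.1,0.085],[0,0,0,0,0,-0.11,0.085]]]'

```text
time: 19.3
tool_pos: [436.1, -357.0, 286.6]
tcp_rot: [0.002, 0.155, 0.988, -0.001]
wrist_force: [-0.1, -0.8, -0.1]
finger_gap: 0.992
```

```bash
python3 - <<'E'
from m import *
for n in('scene','side','wrist'): cap(n)
for z in (114,164,214):
  tumblers(names=('scene','side'),seeds={f'st{z}':(433.5,-354.7,z)})
cv2.imwrite('pics/r2.png',np.hstack([cv2.resize(load('scene')['image'][100:250,100:300],(400,300)),cv2.resize(load('side')['image'][220:370,200:400],(400,300))]))
E
python3 w.py 560 16 280
```

```text
st114 scene 57 top z [618.1 626.7] rim [ 433.4 -354.8   32.4] bbox [ 423. -384.] [ 468. -322.]
st114 side 96 top z [618.3 626.2] rim [ 434.1 -354.1   32.4] bbox [ 402. -388.] [ 464. -360.]
st164 scene 123 top z [618.1 626.7] rim [ 437.8 -354.4   29.1] bbox [ 403. -386.] [ 469. -322.]
st164 side 224 top z [618.3 626.2] rim [ 433.8 -358.3   29.7] bbox [ 401. -390.] [ 466. -322.]
st214 scene 105 top z [618.1 626.7] rim [ 435.5 -354.5   31.3] bbox [ 403. -386.] [ 469. -322.]
st214 side 192 top z [618.3 626.2] rim [ 433.4 -355.2   31.8] bbox [ 400. -388.] [ 466. -321.]
19.45 pos [ 434.8 -355.4  283. ] gap 85.1 F [-0.1  0.5 -0.4]
shift [ -5.7 391.9   3.6] turn [ 0.0015 -0.0012  0.0002]
```

View pics/r2.png

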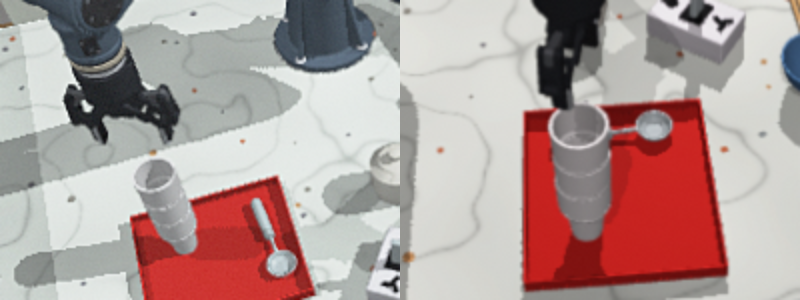

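The view shows a straight, upright stack of three, with the top rim at z≈214 and (434.5,-355). Next is the toggle: shut the fingers, turn about tool z by +0.288 rad, and go behind the paddle on the bulb side.

Emit:
servo_tool --increments '[[[0,0,0,-0.001,0.04,0,0.085],[0,0,0.07,-0.003,0.088,0,0.06],[0,0,0.14,-0.005,0.136,0,0.02],[0,0,0.21,-0.006,0.184,0,0],[0,0,0.288,-0.008,0.23,0,0]]]'

```text
time: 19.95
tool_pos: [511.7, -136.4, 281.0]
tcp_rot: [-0.003, 0.297, 0.955, 0.001]
wrist_force: [0.5, -0.5, -0.0]
finger_gap: 0.323
```

```bash
python3 w.py 567 11.4 200 0.9717
```

```text
19.95 pos [ 511.7 -136.4  281. ] gap 27.6 F [ 0.5 -0.5 -0. ]
shift [ 37.7 153.1  81.3] turn [-1.0000e-02 -9.0000e-04  3.1384e+00]
```

Emit:
servo_tool --increments '[[[0,0,0,0.011,0.046,0,0],[0,0,0,0.022,0.09,0,0],[0,0,0,0.033,0.134,0.01,0],[0,0,0,0.0377,0.153,0.04,0],[0,0,0,0.0377,0.153,0.08,0]]]'

```text
time: 20.45
tool_pos: [567.9, 14.5, 200.0]
tcp_rot: [-0.002, 0.295, 0.956, 0.002]
wrist_force: [0.9, -0.9, -0.0]
finger_gap: 0.001
```

```bash
python3 w.py 567 11.4 140 4.1133
python3 - <<'E'
from m import *
w=cap('wrist');s=cap('side');a=cap('scene')
p,r=tool()
for n in('scene','side','wrist'):
    P=cloud(load(n)).reshape(-1,3);P=P[~np.isnan(P[:,0])]
    d=np.array([.826,-.564]);e=np.array([.564,.826]); q=P[:,:2]-[604,-14]
    m=(P[:,2]>72)&(P[:,2]<106)&(np.hypot(*q.T)<32); A=q[m]@d;B=q[m]@e
    if m.sum()>5: print(n,m.sum(),'along',np.percentile(A,[2,50,98]).round(1),'across',np.percentile(B,[2,50,98]).round(1))
    # finger extents
    L=r.inv().apply(P-p); m=(np.abs(L[:,1])<40)&(np.abs(L[:,0])<40)&(L[:,2]>-14)&(L[:,2]<4)
    if m.sum()>5: print('  fingers',m.sum(),np.percentile(L[m],[2,98],axis=0).round(1).tolist())
cv2.imwrite('pics/t1.png',np.hstack([cv2.resize(w['image'],(480,300)),cv2.resize(s['image'][170:270,290:397],(320,300),interpolation=cv2.INTER_CUBIC)]))
E
```

```text
20.45 pos [567.9  14.5 200. ] gap 0.0 F [ 0.9 -0.9 -0. ]
shift [-1.3 -3.2 60. ] turn [ 0.0021 -0.0048  0.0012]
scene 56 along [-5.8  4.4  7.4] across [-11.6   1.7  14.8]
  fingers 20 [[-9.4, -10.1, -13.6], [-1.3, 13.6, 0.6]]
side 68 along [-4.8  4.1  6.6] across [-18.6  -9.9   9. ]
  fingers 37 [[-9.4, -15.1, -13.6], [8.1, 6.6, 0.4]]
wrist 129 along [-7.7 -7.  -4.2] across [-16.2 -10.6   9.2]
  fingers 243 [[5.3, -7.2, -13.9], [10.3, 16.6, -7.1]]
```

View pics/t1.png

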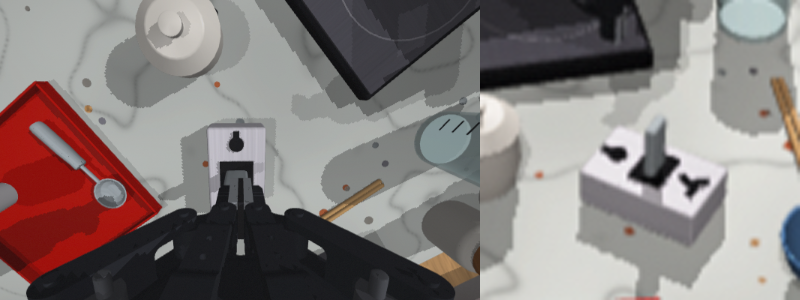

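The wrist view shows the fingers lined up with the box axis behind the paddle on the bulb side, with the fan beyond it. The paddle measures at ±6 mm around (604,-14). I'll descend to z 80.

Emit:
servo_tool --increments '[[[0.002,-0.005,0.001,0,-0.004,0,0],[0.002,-0.005,0.001,0,-0.004,0.03,0],[0.002,-0.005,0.001,0,-0.004,0.065,0],[0.002,-0.005,0.001,0,-0.004,0.1,0],[0.002,-0.005,0.001,0,-0.004,0.1,0]]]'

```text
time: 21.1
tool_pos: [557.2, 8.9, 95.1]
tcp_rot: [-0.01, 0.297, 0.955, -0.002]
wrist_force: [-0.9, 0.1, 0.1]
finger_gap: 0.002
```

```bash
python3 w.py 582 1 80 4.1133
```

```text
21.1 pos [557.2   8.9  95.1] gap 0.1 F [-0.9  0.1  0.1]
shift [-25.1   7.7  14.6] turn [-0.009  -0.0174 -0.005 ]
```

Emit:
servo_tool --increments '[[[-0.009,-0.017,-0.005,-0.005,0.0077,0.01,0],[-0.009,-0.017,-0.005,-0.012,0.0077,0.0146,0],[-0.009,-0.017,-0.005,-0.018,0.0077,0.0146,0],[-0.009,-0.017,-0.005,-0.025,0.0077,0.0146,0],[-0.009,-0.017,-0.005,-0.025,0.0077,0.0146,0]]]'

```text
time: 21.6
tool_pos: [584.1, -0.2, 81.4]
tcp_rot: [0.002, 0.296, 0.955, 0.0]
wrist_force: [-0.7, -0.4, -0.3]
finger_gap: 0.001
```

```bash
python3 w.py 605.4 -15 80 4.1133
```

```text
21.6 pos [ 5.841e+02 -2.000e-01  8.140e+01] gap 0.1 F [-0.7 -0.4 -0.3]
shift [-25.9  -0.3   1.5] turn [ 0.0015  0.0035 -0.001 ]
```

Emit:
servo_tool --increments '[[[0,0.003,0,-0.006,0,0.0015,0],[0,0.003,0,-0.011,0,0.0015,0],[0,0.003,0,-0.016,0,0.0015,0],[0,0.003,0,-0.021,0,0.0015,0],[0,0.003,0,-0.026,0,0.0015,0]]]'

```text
time: 22.1
tool_pos: [603.7, -13.7, 79.3]
tcp_rot: [-0.002, 0.296, 0.955, 0.001]
wrist_force: [-4.8, 5.4, -1.4]
finger_gap: 0.0
```

```bash
cat > tg.py <<'E'
from m import *
s=get_obs();print(s['time'],s['tool_pos'].round(1),s['wrist_force'].round(1))
for n in('scene','side'):
    cap(n);P=cloud(load(n)).reshape(-1,3);P=P[~np.isnan(P[:,0])]
    I=load(n)['image'].reshape(-1,3)[~np.isnan(cloud(load(n)).reshape(-1,3)[:,0])]
    d=np.array([.826,-.564]);e=np.array([.564,.826]); q=P[:,:2]-[604,-14];A=q@d;B=q@e
    m=(P[:,2]>80)&(P[:,2]<118)&(np.abs(B)<20)&(np.abs(A)<50)&(I.mean(1)>75)
    if m.sum()>3: print(n,m.sum(),'along',np.percentile(A[m],[2,50,98]).round(1),'z',np.percentile(P[m,2],[2,98]).round(1))
E
python3 tg.py
```

```text
22.1 [603.7 -13.7  79.3] [-4.8  5.4 -1.4]
scene 62 along [ 4.6 23.2 29.4] z [ 85.7 112.5]
side 70 along [-3.7 22.3 30.5] z [ 81.2 111.1]
```

About 7 N along the push puts the angle at about 0.42. I'll push 2 mm more, hold, then back off.

Emit:
servo_tool --increments '[[[0,0,0,-0.002,0,0,0],[0,0,0,-0.002,0,0,0],[0,0,0,-0.002,0,0,0],[0,0,0,-0.002,0,0,0],[0,0,0,-0.002,0,0,0]]]'

```text
time: 22.7
tool_pos: [604.3, -14.1, 78.9]
tcp_rot: [-0.004, 0.296, 0.955, 0.001]
wrist_force: [-2.9, 3.9, 3.1]
finger_gap: -0.002
```

```bash
python3 tg.py;python3 w.py 572 8 80 4.1133
```

```text
22.7 [604.3 -14.1  78.9] [-2.9  3.9  3.1]
scene 62 along [ 5.  22.2 30.2] z [ 83.2 113.7]
side 67 along [-2.5 21.7 30.6] z [ 82.2 111.1]
22.8 pos [604.3 -14.1  78.9] gap -0.1 F [-3.2  4.6  3.2]
shift [39.2 -0.  -0.8] turn [ 0.0002 -0.008  -0.0014]
```

Emit:
servo_tool --increments '[[[0,0,0,0,0,0,0],[0,0,0,0,0,0,0]]]'

```text
time: 23.0
tool_pos: [603.7, -13.6, 79.1]
tcp_rot: [-0.005, 0.296, 0.955, 0.001]
wrist_force: [-3.2, 2.6, 3.9]
finger_gap: -0.0
```

Emit:
servo_tool --increments '[[[0,0,0,0.01,0,0,0],[0,0,0,0.02,0,0,0],[0,0,0,0.03,0,0,0],[0,0,0,0.038,0,0,0],[0,0,0,0.038,0,0,0]]]'

```text
time: 23.5
tool_pos: [571.0, 8.6, 79.3]
tcp_rot: [-0.005, 0.295, 0.955, 0.001]
wrist_force: [-0.1, -0.9, 0.4]
finger_gap: -0.002
```

```bash
python3 tg.py;python3 w.py 572 8 80 4.1133
```

```text
23.5 [571.    8.6  79.3] [-0.1 -0.9  0.4]
scene 89 along [-39.1   1.9   7.3] z [ 80.8 111.3]
side 95 along [-44.6   0.5   6.8] z [ 81.4 110.5]
23.6 pos [572.7   7.8  79.6] gap 0.2 F [ 0.3 -0.2  0.2]
shift [ 0.6 -0.2 -0.4] turn [ 0.0001 -0.0086 -0.0007]
```

The toggle is back in the middle. The hold-angle estimates spread from about 0.32 (force) to 0.42 (geometry), so I'll back off and calibrate the camera figure against the upright paddle.

Emit:
servo_tool --increments '[[[0,-0.008,0,0.01,0,-0.02,0],[0,-0.008,0,0.02,0,-0.06,0],[0,-0.008,0,0.03,0,-0.1,0],[0,-0.008,0,0.03,0,-0.14,0],[0,-0.008,0,0.03,0,-0.17,0]]]'

```text
time: 24.1
tool_pos: [550.2, 23.7, 252.7]
tcp_rot: [0.002, 0.295, 0.955, 0.0]
wrist_force: [1.1, -0.0, -0.7]
finger_gap: 0.001
```

```bash
python3 - <<'E'
from m import *
d=np.array([.826,-.564]);e=np.array([.564,.826])
for n in('scene','side'):
    c=cap(n);C=cloud(c);ok=~np.isnan(C[...,0]);P=C[ok];I=c['image'][ok]
    q=P[:,:2]-[604,-14];A=q@d;B=q@e
    m=(P[:,2]>58)&(P[:,2]<118)&(np.abs(B)<20)&(np.abs(A)<50)&(I.mean(1)>75)
    a,z=A[m],P[m,2]; print(n,m.sum(),'now',np.percentile(a,[2,50,98]).round(1),'z',np.percentile(z,[2,98]).round(1))
    for t in(.28,.33,.37,.41,.45,.5):
        a2=a*np.cos(t)+(z-42)*np.sin(t); z2=42+(z-42)*np.cos(t)-a*np.sin(t); k=z2>80
        print('  ',t,k.sum(),np.percentile(a2[k],[50,98]).round(1),np.percentile(z2[k],98).round(1))
E
python3 w.py 582 1 80 4.1133
```

```text
scene 94 now [-4.6  4.4  7.3] z [ 58.9 109.8]
   0.28 59 [19.2 22.8] 107.3
   0.33 59 [21.7 25.7] 106.3
   0.37 59 [23.8 28. ] 105.5
   0.41 57 [26.2 30.5] 104.6
   0.45 55 [28.5 32.9] 103.6
   0.5 53 [31.2 35.8] 102.3
side 106 now [-3.5  3.9  6.6] z [ 59.7 110. ]
   0.28 64 [18.2 23.1] 107.6
   0.33 62 [21.3 26.1] 106.7
   0.37 62 [23.5 28.4] 105.8
   0.41 62 [25.9 30.6] 104.8
   0.45 62 [28.1 32.9] 103.7
   0.5 57 [31.  35.7] 102.2
24.2 pos [552.9  23.2 255. ] gap 0.1 F [ 0.5 -0.3 -0.1]
shift [-34.7  -2.8 175.3] turn [ 0.0052  0.0107 -0.0007]
```

Both cameras put the held angle at 0.40–0.41, from the tip's leading edge. That is above 0.33, held for about 1 s, so I won't press again. I'll take a last look before handing in.

Run:
```python
from m import *
a,b=load('scene'),load('side')
tumblers(seeds={'top':(433.5,-354.7,214)})
s=get_obs();print(s['time'],s['wrist_force'].round(1),np.abs(s['dq']).max().round(4))
cv2.imwrite('pics/end.png',np.hstack([cv2.resize(a['image'][70:330,130:530],(400,260)),cv2.resize(b['image'][60:360,200:520],(400,260))]))
```

```text
top scene 108 top z [205.1 214.3] rim [ 435.4 -354.8   31.1] bbox [ 403. -387.] [ 469. -321.]
top side 213 top z [206.6 214.8] rim [ 433.1 -355.    31.9] bbox [ 400. -389.] [ 466. -320.]
24.2 [ 0.5 -0.3 -0.1] 0.0754
```

View pics/end.png

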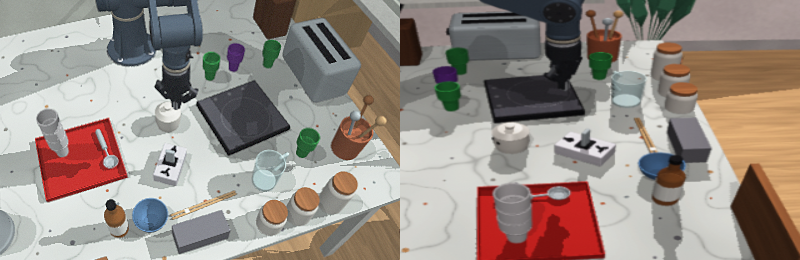

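The final view shows the stack of three on the tray, the hob clear, the toggle upright and the other things where they were. The gripper is free in the air.

```bash
python3 -c "
from workcell import job_done; print(job_done())"
```

```text
the job is handed in; nothing more can be done
None
```

I nested both hob tumblers in the tray tumbler, then pushed the hood toggle over towards the fan once, held it about 1 s, and let it return. I handed the job in at about 24 s, with no verdict reported.

- **Stack:** Each tumbler was lowered until contact at about 5 N before I let go. At the end the stack stood upright with its top rim at z ≈ 214 mm, as expected for three nested tumblers. Its axis was at about (434, -355), the same as the lower tumbler at the start.
- **Toggle:** It was back upright after the push and was never pushed towards the bulb.
- **Checks that disagreed:** The estimates of the held angle differed. The cameras gave 0.40–0.41 rad and finger geometry about 0.42. The spring force suggested only about 0.32–0.34, but it rests on the approximate 5 N figure. I trusted the cameras, which put it above the 0.33 needed, and did not press again. The hold time comes from the move timing; I did not measure it directly.
- **Surroundings:** In the last picture the hob was clear, the other things looked undisturbed, and the gripper was touching nothing.

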